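# Heft the jet canisters and sort them by fill

### The arm

A 7-joint arm with a two-finger parallel gripper is mounted at the origin on the work surface. World frame = base frame: x ahead of the robot, y to its left, z up, the work surface at z = 0. Lengths are in m, angles in rad, forces in N, time in s.
With the tool pointing down it reaches from about 0.4 to 0.85 m from the base axis. Payload 4.5 kg.
Tool frame: the origin (TCP) lies at the very end of the fingers, on their centre line; the grasp point (between the pads) lies 19 mm behind it; z points along the fingers, y is the line along which they close (so a half turn about z gives the same grasp; the last joint's range is limited). The gripper opens to 88 mm and grips with 3 to 60 N. Pads are 18 mm wide; open, the fingers measure 123 mm over their backs; the gripper's body (75 mm by 187 mm) begins 45 mm behind the grasp point.
Start: joints at [1.278, 0.689, -0.195, 1.565, 0.157, 0.902, -0.215], TCP at [0.201, -0.592, 0.239] pointing down, gripper open.
Joint ranges: [-3.01, 3.01], [-0.46, 2.08], [-1.47, 1.51], [0.13, 2.56], [-1, 4.14], [0.04, 2.09], [-2.66, 2.66]. Speed limits (rad/s): [2.57, 2.57, 3.14, 3.14, 3.14, 3.14, 3.14].

### API

Orientations are given as a unit quaternion [x, y, z, w].
In Python, from plant import r gives the robot as it stands. The module is installed in compiled form; this text tells all that it offers.
- The arm moves only by the tool step_arm, never from a script. Its argument "increments" is a list of rows, each a list of 2 entries, a list of its own where there are three numbers: the shift along the world's x, y, z in cm, then the turn, a rotation vector about the world's x, y, z in degrees. A call has exactly 10 rows; each row shifts and turns the commanded pose from where the row before left it; what a row does not reach is not made up. A row lasts 1/10 s, in which the tool goes at most 50 mm and 8.59 degrees, less where a joint would pass 70% of its speed; a pose out of reach is approached as far as the arm can. A call is refused whole if a number of a shift passes 5 or a number of a turn 8.59, either way. A call with a gripper value outside its range is refused whole. "fingers" is the opening, from 0 (shut) to 1 (fully open), set as the call begins (left out, the last holds). The fingers move at their own pace and stop on an object; "grip_force" is the grip in N (left out, the last holds). Time passes only in rows, so rows that do not move let the fingers close, or fill a call up. It gives the time, the measured TCP pose, the force, the opening and the grip force at its end, in the units of the state.
- r.get_state(): the state, without advancing time (a new reading comes with each control period).
- r.snapshot(name): name is "scene" or "top"; returns (picture, depth): 480x640x3 uint8, red, green, blue; 480x640 float32, m along the optical axis (not along the pixel's ray), 0 where there is no reading.
- r.calibration(name): a dict with "fov_y" (degrees; the focal length in pixels is half the picture's height over the tangent of half this angle, whatever the lens; pixels are square), "cx", "cy" (the principal point, pixels), "R" (3x3) and "t" (3): a world point X has camera coordinates R X + t. Camera axes: x right, y down, z forward; pixel columns grow to the right and rows downward; lengths in m; the calibration is good to about 2 mm. A picture is of the moment at which its call begins. calibration takes no time and is no camera call.
- r.finish_job(): hands the job in; it is judged then, once.
The state is a dict: "clock": time; "q": joint angles; "qd": joint speeds; "joint_torque": joint torques, N m; "tool_pos": TCP position; "eef_rot": TCP orientation; "contact_force": force on the tool from outside, world axes, zero at the start; "moment": the same for the moment, N m; "opening": opening from 0.0 (shut) to 1.0 (fully open); "finger_force": force on a finger pad.
Only numpy, scipy, OpenCV 4.12 (cv2) and the standard library are available. Lean on these libraries where they do the work, as an engineer would, in place of code of your own. Each camera call takes 0.05 s, during which the arm holds its last target. There are 200 camera calls.

### The job

Of the three closed, identical-looking brass canisters on the jetting shelf one is full of spare jets, one is half full and one is empty, and only their weight tells which: heft them, stand the full one in the round holder, stand the empty one in the square refill tray, and have the half-full one standing on the board where it stood. Keep the canisters upright, set them down gently without dropping them, and leave the other carburetor parts alone.

Things in the scene. Friction and masses are not known exactly. Their poses are not given: they have to be found in the camera images.
- canister_a: closed brass screw-top canister, one of three that look alike: body 60 mm diameter and 62 mm high, knurled cap 46 mm diameter from 62 to 84 mm above the underside (grip it by the cap; the cap is tight). Origin: centre of the underside, z up. Any of the three may be the full, half-full or empty one: full about 700 g, half-full about 450 g, empty about 220 g, each within 10 percent
- canister_b: closed brass screw-top canister, one of three that look alike: body 60 mm diameter and 62 mm high, knurled cap 46 mm diameter from 62 to 84 mm above the underside (grip it by the cap; the cap is tight). Origin: centre of the underside, z up. Any of the three may be the full, half-full or empty one: full about 700 g, half-full about 450 g, empty about 220 g, each within 10 percent
- canister_c: closed brass screw-top canister, one of three that look alike: body 60 mm diameter and 62 mm high, knurled cap 46 mm diameter from 62 to 84 mm above the underside (grip it by the cap; the cap is tight). Origin: centre of the underside, z up. Any of the three may be the full, half-full or empty one: full about 700 g, half-full about 450 g, empty about 220 g, each within 10 percent
- ring_holder: fixed round aluminium holder, outer diameter 84 mm, 30 mm high, with a 66 mm bore that takes a canister upright; the bore's floor is 6 mm above the board. Origin: centre of the underside
- ring_floor (a point): centre of the floor of the round holder's bore, 6 mm above the board
- refill_tray: fixed square open steel tray, 104 x 104 mm outside, 25 mm high, walls 5 mm, floor 5 mm thick. Origin: centre of the underside, sides along its x and y
- tray_floor (a point): centre of the tray's inner floor, 5 mm above the board
- table: grey laminate board edged in steel on which all stands; its top is at z = 0
- float_bowl: bystander: pale blue float bowl, flanged top 66 x 56 mm, 42 mm high, loose. Origin: centre of the underside
- intake_adapter: bystander: black steel intake adapter, flange 75 x 55 mm with a stub 48 mm diameter, 50 mm high, loose. Origin: centre of the underside
- choke_knob: bystander: red plastic choke knob, 32 mm diameter, 28 mm high, loose. Origin: centre of the underside
- flanges: bystander: two aluminium carburetor mounting flanges bolted together in a stack, 80 x 56 mm, 16 mm high, loose. Origin: centre of the underside
Mind the look-alikes: they are no part of the job. What is shaped like the canister_a but pink or red is not meant.

How it is judged:
At the end, for the whole second after the job is handed in: Full canister (over 5.6 N) on the floor of the round holder, within 6 mm of its centre; empty one (1.2 to 3.2 N) on the floor of the tray, within 24 mm of its centre; half-full one (3.2 to 5.6 N) on the board within 30 mm of its start. All upright within 0.08 rad, at rest (((horizontal distance between canister_a and ring_floor below 0.006 m and z of canister_a in the frame of ring_floor below 0.004 m and contact force between canister_a and ring_holder above 5.6 N) or (horizontal distance between canister_b and ring_floor below 0.006 m and z of canister_b in the frame of ring_floor below 0.004 m and contact force between canister_b and ring_holder above 5.6 N) or (horizontal distance between canister_c and ring_floor below 0.006 m and z of canister_c in the frame of ring_floor below 0.004 m and contact force between canister_c and ring_holder above 5.6 N)) and ((horizontal distance between canister_a and tray_floor below 0.024 m and z of canister_a in the frame of tray_floor below 0.004 m and contact force between canister_a and refill_tray between 1.2 and 3.2 N) or (horizontal distance between canister_b and tray_floor below 0.024 m and z of canister_b in the frame of tray_floor below 0.004 m and contact force between canister_b and refill_tray between 1.2 and 3.2 N) or (horizontal distance between canister_c and tray_floor below 0.024 m and z of canister_c in the frame of tray_floor below 0.004 m and contact force between canister_c and refill_tray between 1.2 and 3.2 N)) and ((distance of canister_a from where it was at the start of the episode below 0.03 m and contact force between canister_a and table between 3.2 and 5.6 N) or (distance of canister_b from where it was at the start of the episode below 0.03 m and contact force between canister_b and table between 3.2 and 5.6 N) or (distance of canister_c from where it was at the start of the episode below 0.03 m and contact force between canister_c and table between 3.2 and 5.6 N)) and angle between each of canister_a, canister_b, canister_c's own z axis and vertical below 0.08 rad and linear speed of each of canister_a, canister_b, canister_c below 0.02 m/s); the robot touches nothing.
It fails at once if a canister is tipped by more than 0.6 rad (angle between any of canister_a, canister_b, canister_c's own z axis and vertical above 0.6 rad).
It fails at once if a canister is dropped (falls freely for more than about 10 mm) ((contact force between canister_a and the fingers below 0.3 N and linear speed of canister_a above 0.45 m/s) or (contact force between canister_b and the fingers below 0.3 N and linear speed of canister_b above 0.45 m/s) or (contact force between canister_c and the fingers below 0.3 N and linear speed of canister_c above 0.45 m/s)).
It fails at once if a canister is banged down (more than 80 N on the board, the round holder or the tray) (contact force between any of canister_a, canister_b, canister_c and table above 80 N or contact force between any of canister_a, canister_b, canister_c and ring_holder above 80 N or contact force between any of canister_a, canister_b, canister_c and refill_tray above 80 N).
It fails at once if a bystander part is moved more than 30 mm (distance of any of float_bowl, intake_adapter, choke_knob, flanges from where it was at the start of the episode above 0.03 m).
It also fails if it takes over 64 s, if anything falls off the work surface, if the arm or the gripper's body presses on something with over 40 N, if the wrist force passes 120 N, or if a joint passes its speed limit or range.

## Working session

There is one attempt and no reset: what is moved stays moved. The work goes in short steps, Python scripts to look and compute and a tool call to move; the robot and the scene stay as the last step left them, time stands still between calls to the robot, and variables do not carry over. Pictures are saved under pics/ and viewed, at most 10 in all, crops included, and the job is handed in when it is done.

Besides the shell and the picture viewer there is one more tool, called after ">>>" by a JSON object that holds its "method" and its "body", one argument or row to a line. step_arm: Moves the arm, as the interface text tells. Its arguments: {"type":"object","properties":{"increments":{"type":"array","items":{"type":"array"}},"fingers":{"type":"number"},"grip_force":{"type":"number"}},"required":["increments"]}

```bash
mkdir -p pics
cat > h.py <<'E'
import numpy as np, cv2
from plant import r
def look(name):
    p,d=r.snapshot(name); c=r.calibration(name)
    f=240/np.tan(np.radians(c["fov_y"])/2)
    v,u=np.mgrid[0:480,0:640]
    P=np.stack([(u-c["cx"])/f*d,(v-c["cy"])/f*d,d],-1)
    W=(P-np.array(c["t"]))@np.array(c["R"])
    return p,d,W
E
python3 - <<'E'
from h import *
for n in("scene","top"):
    p,d,W=look(n); cv2.imwrite(f"pics/{n}0.png",p[...,::-1]); np.savez(f"{n}0.npz",p=p,d=d,W=W)
s=r.get_state(); print({k:np.round(v,3) for k,v in s.items()})
E
```

```text
{'clock': np.float64(0.1), 'q': array([ 1.278,  0.69 , -0.195,  1.566,  0.157,  0.902, -0.215]), 'qd': array([ 0.   , -0.003,  0.001, -0.003,  0.   ,  0.001,  0.   ]), 'joint_torque': array([-4.0000e-03, -5.2850e+01, -1.2720e+00, -1.5384e+01, -5.3000e-02,
        2.0000e-03,  0.0000e+00]), 'tool_pos': array([ 0.2  , -0.591,  0.238]), 'eef_rot': array([ 0.987,  0.163, -0.   , -0.001]), 'contact_force': array([0.346, 0.462, 0.259]), 'moment': array([-0.027, -0.027, -0.016]), 'finger_force': np.float64(0.0), 'opening': np.float64(0.996)}
```

View pics/scene0.png

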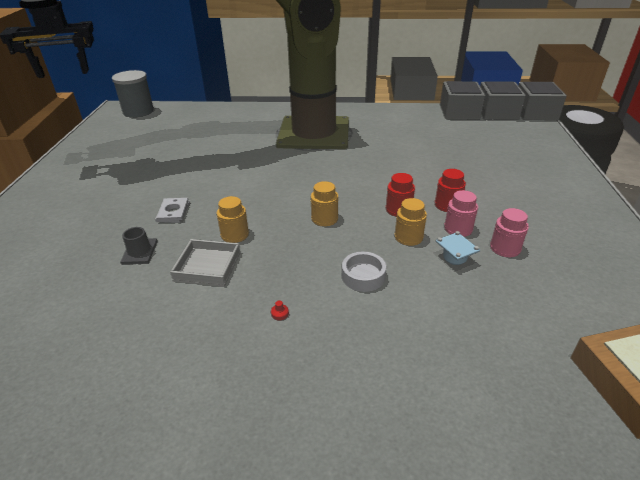

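View pics/top0.png

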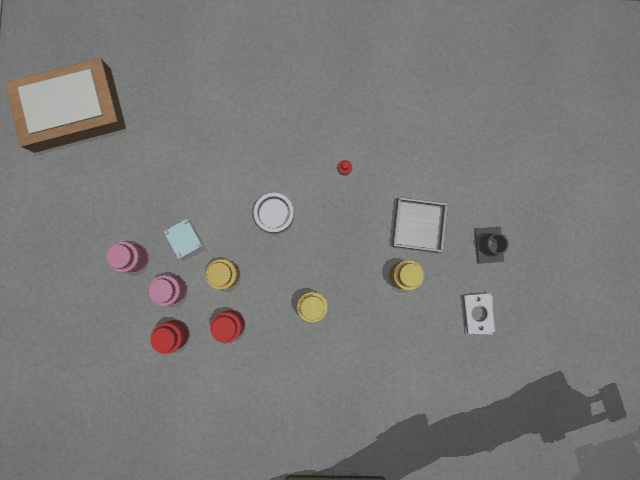

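The top view shows three brass/yellow canisters at (221,274), (312,307) and (408,276). The look-alikes are red at (227,327) and (169,337), and pink at (125,257) and (167,290). The ring holder is at (273,213), the tray at (420,225), the float bowl at (183,239), the knob at (345,168), the adapter at (490,244) and the flanges at (479,314). I choose the three yellow ones and will check them in a crop.

Run:
```python
from h import *
z=np.load("top0.npz"); p,W=z["p"],z["W"]
print("board z",W[400,100],W[100,500])
def fit(n,u,v,lo,hi,w=28):
    S=W[v-w:v+w,u-w:u+w].reshape(-1,3); m=(S[:,2]>lo)&(S[:,2]<hi); q=S[m]
    (c,rad)=cv2.minEnclosingCircle((q[:,:2]*1000).astype(np.float32)); rect=cv2.minAreaRect((q[:,:2]*1000).astype(np.float32))
    print(n,m.sum(),"mean",q.mean(0).round(4),"circ",np.round(c,1),round(rad,1),"rect",np.round(rect[0],1),np.round(rect[1],1),round(rect[2],1))
for n,u,v in(("L",221,274),("M",312,307),("R",408,276),("red1",227,327)): fit(n,u,v,.078,.092,18)
fit("ring",273,213,.025,.035,24); fit("tray",420,225,.018,.03,32)
for n,u,v in(("bowl",183,239),("knob",345,168),("adapt",490,244),("flng",479,314)): fit(n,u,v,.01,.06,22)
c=cv2.resize(p[190:345,100:450],None,fx=2.2,fy=2.2,interpolation=cv2.INTER_CUBIC); cv2.imwrite("pics/crop.png",c[...,::-1])
```

```text
board z [ 2.42137582e-01  4.81113843e-01 -2.96356304e-04] [ 0.9026193  -0.34966569  0.00117512]
L 464 mean [0.5054 0.2363 0.0842] circ [505.4 237.1] 23.6 rect [505.2 236.3] [45.5 45.8] 26.4
M 450 mean [0.4452 0.0547 0.0844] circ [445.1  54.8] 23.5 rect [445.5  55.3] [44.  44.4] 1.6
R 447 mean [ 0.513  -0.1352  0.0848] circ [ 512.8 -135.7] 23.7 rect [ 513.6 -135.9] [44.8 45.5] 1.4
red1 473 mean [0.4021 0.2224 0.0843] circ [401.6 223.1] 23.4 rect [401.8 222.8] [45.4 44.9] 79.8
ring 504 mean [0.6356 0.1397 0.0299] circ [635.7 139.7] 41.9 rect [635.7 139.5] [82.7 82. ] 46.6
tray 541 mean [ 0.6195 -0.1684  0.0247] circ [ 619.2 -168.1] 72.6 rect [ 619.5 -168. ] [104.9 105.1] 84.2
bowl 899 mean [0.5749 0.3208 0.0383] circ [574.8 321.6] 41.3 rect [575.2 321.4] [66.7 56.9] 31.2
knob 147 mean [ 0.7387 -0.007   0.0164] circ [739.4  -7.7] 15.5 rect [739.3  -7.4] [29.4 29.4] 32.3
adapt 488 mean [ 0.5807 -0.3179  0.0328] circ [ 582.8 -319.7] 42.1 rect [ 581.1 -320.3] [73.7 55. ] 5.6
flng 898 mean [ 0.4367 -0.2942  0.0168] circ [ 436.4 -293.9] 49.5 rect [ 436.3 -294.7] [83.7 61.1] 3.7
```

View pics/crop.png

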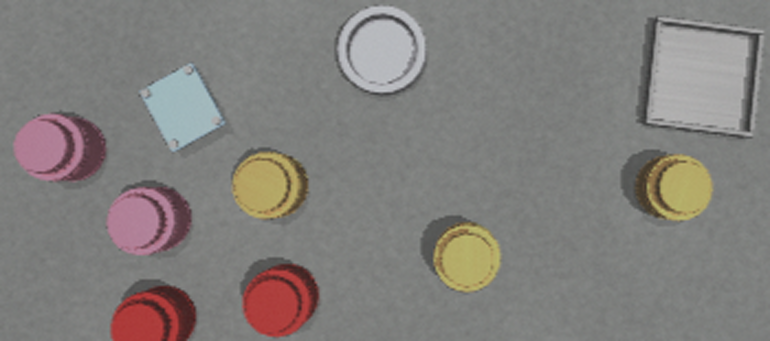

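The crop shows the three yellow brass ones at crop pixels (267,184), (467,257) and (678,187). Pink and red are clearly different. I'll start with the right one (R).

>>> {"method": "step_arm", "body": {
  "increments": [
    [[2.4,3.5,0],[0,0,0]],
    [[2.4,3.5,0],[0,0,0]],
    [[2.4,3.5,0],[0,0,0]],
    [[2.4,3.5,0],[0,0,0]],
    [[2.4,3.5,0],[0,0,0]],
    [[2.4,3.5,0],[0,0,0]],
    [[2.4,3.5,0],[0,0,0]],
    [[2.4,3.5,0],[0,0,0]],
    [[2.4,3.5,0],[0,0,0]],
    [[2.4,3.5,0],[0,0,0]]
  ],
  "fingers": 1,
  "grip_force": 30
}}

```text
clock: 1.1
tool_pos: [0.4412, -0.2403, 0.2386]
eef_rot: [0.987, 0.163, -0.0, -0.0]
contact_force: [0.9, -0.7, -0.1]
opening: 1.003
finger_force: 0.0
```

>>> {"method": "step_arm", "body": {
  "increments": [
    [[1.4,2.1,-1],[0,0,0]],
    [[1.4,2.1,-2],[0,0,0]],
    [[1.4,2.1,-2],[0,0,0]],
    [[1.5,2.1,-3],[0,0,0]],
    [[1.5,2.1,-3],[0,0,0]],
    [[0,0,0],[0,0,0]],
    [[0,0,0],[0,0,0]],
    [[0,0,0],[0,0,0]],
    [[0,0,0],[0,0,0]],
    [[0,0,0],[0,0,0]]
  ]
}}

```text
clock: 2.1
tool_pos: [0.5127, -0.1381, 0.1297]
eef_rot: [0.987, 0.162, 0.001, 0.001]
contact_force: [-0.3, -0.6, 0.5]
opening: 1.0
finger_force: 0.0
```

Run:
```python
from h import *
p,d,W=look("top"); q,_,_=look("scene")
c=np.hstack([cv2.resize(p[180:340,330:500],None,fx=2.2,fy=2.2),cv2.resize(q[140:300,150:320],None,fx=2.2,fy=2.2)]); cv2.imwrite("pics/near.png",c[...,::-1])
s=r.get_state(); print(s["tool_pos"],s["contact_force"],s["eef_rot"])
```

```text
[ 0.51270448 -0.13764335  0.12940236] [-0.1409695   0.08994097  0.31743564] [9.86768801e-01 1.62132622e-01 4.94169785e-04 3.19754562e-04]
```

View pics/near.png

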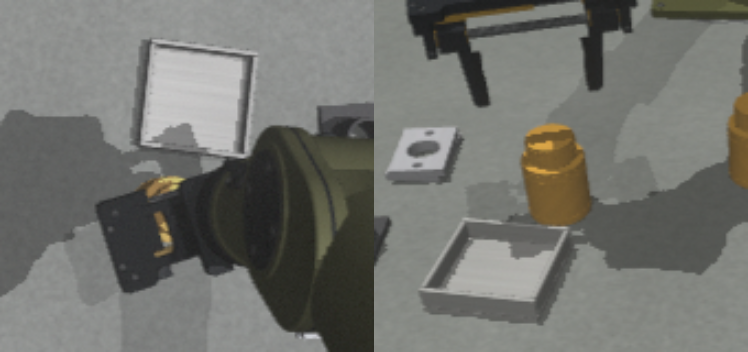

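Run:
```python
from h import *
from scipy.spatial.transform import Rotation as Ro
s=r.get_state(); T=np.array(s["tool_pos"]); y=Ro.from_quat(s["eef_rot"]).as_matrix()[:,1]; print("y",y)
for n,(u0,v0,xo) in {"top":(330,180,0),"scene":(150,140,374)}.items():
    c=r.calibration(n); f=240/np.tan(np.radians(c["fov_y"])/2)
    for X in(T,T+.044*y,T-.044*y,[.513,-.1355,.0845]):
        P=np.array(c["R"])@X+c["t"]; u=P[0]/P[2]*f+c["cx"]; v=P[1]/P[2]*f+c["cy"]
        print(n,(u-u0)*2.2+xo,(v-v0)*2.2)
```

```text
y [ 3.19974510e-01 -9.47425821e-01  7.91289736e-04]
top 191.52123126040468 209.07528796955967
top 240.77190191279152 193.5812397906773
top 142.01176829953613 224.650751090469
top 176.99898211942397 208.5148940040488
scene 538.1997324495509 91.7968751692583
scene 488.95743097677354 98.9386195510729
scene 586.5395663028851 84.78601811110974
scene 547.1917653041648 133.75750672001155
```

The scene view shows the fingertips straddling the cap axis (tips about crop (483,105) and (597,90), cap at (547,133)), which agrees with the projection. Next I descend and grip.

>>> {"method": "step_arm", "body": {
  "increments": [
    [[0,0.2,-1.5],[0,0,0]],
    [[0,0,-1.5],[0,0,0]],
    [[0,0,-1.5],[0,0,0]],
    [[0,0,-1.0],[0,0,0]],
    [[0,0,-0.5],[0,0,0]],
    [[0,0,-0.4],[0,0,0]],
    [[0,0,0],[0,0,0]],
    [[0,0,0],[0,0,0]],
    [[0,0,0],[0,0,0]],
    [[0,0,0],[0,0,0]]
  ]
}}

```text
clock: 3.2
tool_pos: [0.5129, -0.135, 0.0651]
eef_rot: [0.987, 0.163, 0.0, 0.0]
contact_force: [-0.2, -0.3, -0.3]
opening: 1.0
finger_force: 0.0
```

>>> {"method": "step_arm", "body": {
  "increments": [
    [[0,0,0],[0,0,0]],
    [[0,0,0],[0,0,0]],
    [[0,0,0],[0,0,0]],
    [[0,0,0],[0,0,0]],
    [[0,0,0],[0,0,0]],
    [[0,0,0],[0,0,0]],
    [[0,0,0],[0,0,0]],
    [[0,0,0],[0,0,0]],
    [[0,0,0],[0,0,0]],
    [[0,0,0],[0,0,0]]
  ],
  "fingers": 0,
  "grip_force": 30
}}

```text
clock: 4.2
tool_pos: [0.5126, -0.1349, 0.0647]
eef_rot: [0.987, 0.163, -0.0, 0.0]
contact_force: [-0.6, 0.2, -0.7]
opening: 0.511
finger_force: 30.0
```

Opening 0.511 × 88 ≈ 45 mm, so it holds the cap. I lift a little and weigh.

>>> {"method": "step_arm", "body": {
  "increments": [
    [[0,0,0.3],[0,0,0]],
    [[0,0,0.6],[0,0,0]],
    [[0,0,0.6],[0,0,0]],
    [[0,0,0.5],[0,0,0]],
    [[0,0,0],[0,0,0]],
    [[0,0,0],[0,0,0]],
    [[0,0,0],[0,0,0]],
    [[0,0,0],[0,0,0]],
    [[0,0,0],[0,0,0]],
    [[0,0,0],[0,0,0]]
  ]
}}

```text
clock: 5.2
tool_pos: [0.5126, -0.1349, 0.0846]
eef_rot: [0.987, 0.163, -0.0, -0.0]
contact_force: [-0.4, -0.5, -6.5]
opening: 0.514
finger_force: 30.0
```

```bash
cat > w.py <<'E'
from h import *
F=[]
for i in range(6):
    F.append(r.get_state()["contact_force"][2]); r.snapshot("top")
s=r.get_state(); print(np.round(F,2),np.mean(F),s["tool_pos"],s["opening"],s["clock"],s["eef_rot"])
E
python3 w.py
```

```text
[-6.5  -7.04 -6.38 -6.43 -8.34 -6.95] -6.938684857282298 [ 0.51266945 -0.13495196  0.08472716] 0.5139514371721562 5.5 [9.86679655e-01 1.62675310e-01 1.39462452e-05 3.96043939e-05]
```

R weighs about 7 N, so it is the full one. I take it to the ring holder.

>>> {"method": "step_arm", "body": {
  "increments": [
    [[0.22,0.5,1.5],[0,0,0]],
    [[0.67,1.5,2],[0,0,0]],
    [[1.34,3,1.5],[0,0,0]],
    [[1.79,4,1],[0,0,0]],
    [[1.79,4,0],[0,0,0]],
    [[1.79,4,0],[0,0,0]],
    [[1.79,4,0],[0,0,0]],
    [[1.34,3,0],[0,0,0]],
    [[0.9,2,0],[0,0,0]],
    [[0.67,1.45,0],[0,0,0]]
  ],
  "grip_force": 45
}}

```text
clock: 6.5
tool_pos: [0.6353, 0.1425, 0.1441]
eef_rot: [0.986, 0.164, -0.0, -0.001]
contact_force: [-0.1, -0.2, -6.9]
opening: 0.51
finger_force: 45.0
```

>>> {"method": "step_arm", "body": {
  "increments": [
    [[0,0,-1],[0,0,0]],
    [[0,0,-1],[0,0,0]],
    [[0,0,-1],[0,0,0]],
    [[0,0,-0.5],[0,0,0]],
    [[0,0,0],[0,0,0]],
    [[0,0,0],[0,0,0]],
    [[0,0,0],[0,0,0]],
    [[0,0,0],[0,0,0]],
    [[0,0,0],[0,0,0]],
    [[0,0,0],[0,0,0]]
  ]
}}

```text
clock: 7.5
tool_pos: [0.6358, 0.1396, 0.11]
eef_rot: [0.987, 0.163, 0.0, 0.0]
contact_force: [0.4, -0.2, -6.5]
opening: 0.506
finger_force: 45.0
```

Run:
```python
from h import *
p,d,W=look("top"); q,_,Ws=look("scene")
c=np.hstack([cv2.resize(p[140:260,210:350],None,fx=2.7,fy=2.7),cv2.resize(q[190:310,295:435],None,fx=2.7,fy=2.7)]); cv2.imwrite("pics/ring.png",c[...,::-1])
s=r.get_state(); print(s["tool_pos"],s["contact_force"],s["eef_rot"])
# canister body & ring front arcs seen by the scene camera
def arc(m,rad,n):
    P=Ws[m][:,:2]
    from scipy.optimize import least_squares
    f=least_squares(lambda c:np.hypot(*(P-c).T)-rad,[.6357,.1397],loss="soft_l1",f_scale=.002); print(n,m.sum(),f.x,np.std(f.fun))
near=np.hypot(Ws[...,0]-.6357,Ws[...,1]-.1397)
arc((near<.045)&(Ws[...,2]>.055)&(Ws[...,2]<.095)&(Ws[...,0]>.636),.030,"body")
arc((near<.05)&(Ws[...,2]>.006)&(Ws[...,2]<.025)&(Ws[...,0]>.65)&(near>.036),.042,"ring")
```

```text
[0.63569603 0.13961009 0.1098655 ] [-0.33980013  0.4562775  -6.38138296] [9.86675822e-01 1.62698530e-01 9.67274658e-05 2.85661000e-05]
body 555 [0.63745579 0.13986913] 0.0009577277537721349
ring 320 [0.63781947 0.14092694] 0.0008629778732248061
```

View pics/ring.png

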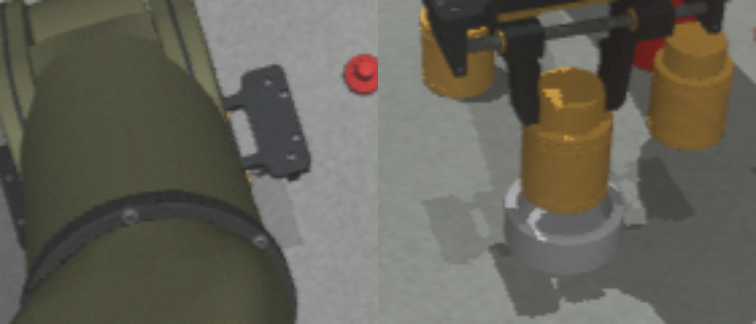

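The canister hangs upright over the ring, body at crop (566,160) and ring at (563,225). The fitted axes agree within about 1 mm. I lower it with a 0.5 mm y correction.

>>> {"method": "step_arm", "body": {
  "increments": [
    [[0,0.05,-0.5],[0,0,0]],
    [[0,0,-0.5],[0,0,0]],
    [[0,0,-0.5],[0,0,0]],
    [[0,0,-0.5],[0,0,0]],
    [[0,0,-0.5],[0,0,0]],
    [[0,0,-0.4],[0,0,0]],
    [[0,0,-0.3],[0,0,0]],
    [[0,0,-0.3],[0,0,0]],
    [[0,0,0],[0,0,0]],
    [[0,0,0],[0,0,0]]
  ]
}}

```text
clock: 8.6
tool_pos: [0.6358, 0.1401, 0.0748]
eef_rot: [0.987, 0.163, 0.0, 0.0]
contact_force: [-0.2, 0.7, -7.9]
opening: 0.511
finger_force: 45.0
```

Entered the bore freely. Lower the rest slowly.

>>> {"method": "step_arm", "body": {
  "increments": [
    [[0,0,-0.1],[0,0,0]],
    [[0,0,-0.1],[0,0,0]],
    [[0,0,-0.1],[0,0,0]],
    [[0,0,-0.05],[0,0,0]],
    [[0,0,-0.05],[0,0,0]],
    [[0,0,0],[0,0,0]],
    [[0,0,0],[0,0,0]],
    [[0,0,0],[0,0,0]],
    [[0,0,0],[0,0,0]],
    [[0,0,0],[0,0,0]]
  ]
}}

```text
clock: 9.6
tool_pos: [0.6356, 0.1401, 0.0708]
eef_rot: [0.987, 0.163, -0.0, 0.0]
contact_force: [-0.3, -0.6, -4.6]
opening: 0.509
finger_force: 45.0
```

>>> {"method": "step_arm", "body": {
  "increments": [
    [[0,0,-0.05],[0,0,0]],
    [[0,0,0],[0,0,0]],
    [[0,0,0],[0,0,0]],
    [[0,0,0],[0,0,0]],
    [[0,0,0],[0,0,0]],
    [[0,0,0],[0,0,0]],
    [[0,0,0],[0,0,0]],
    [[0,0,0],[0,0,0]],
    [[0,0,0],[0,0,0]],
    [[0,0,0],[0,0,0]]
  ]
}}

```text
clock: 10.6
tool_pos: [0.6357, 0.1401, 0.0708]
eef_rot: [0.987, 0.163, 0.0, 0.0]
contact_force: [-3.1, -1.7, 6.3]
opening: 0.512
finger_force: 45.0
```

>>> {"method": "step_arm", "body": {
  "increments": [
    [[0,0,0],[0,0,0]],
    [[0,0,0],[0,0,0]],
    [[0,0,0],[0,0,0]],
    [[0,0,0],[0,0,0]],
    [[0,0,0],[0,0,0]],
    [[0,0,0],[0,0,0]],
    [[0,0,0],[0,0,0]],
    [[0,0,1],[0,0,0]],
    [[0,0,2],[0,0,0]],
    [[0,0,2],[0,0,0]]
  ],
  "fingers": 1
}}

```text
clock: 11.6
tool_pos: [0.6355, 0.14, 0.1212]
eef_rot: [0.987, 0.163, -0.0, 0.0]
contact_force: [-0.3, 0.1, 0.2]
opening: 1.004
finger_force: 0.0
```

>>> {"method": "step_arm", "body": {
  "increments": [
    [[-1,-0.45,1],[0,0,0]],
    [[-2,-0.9,0],[0,0,0]],
    [[-3,-1.35,0],[0,0,0]],
    [[-3,-1.35,0],[0,0,0]],
    [[-3,-1.35,0],[0,0,0]],
    [[-3,-1.35,0],[0,0,0]],
    [[-2,-0.9,0],[0,0,0]],
    [[-1.2,-0.55,0],[0,0,0]],
    [[-0.8,-0.35,0],[0,0,0]],
    [[0,0,0],[0,0,0]]
  ]
}}

```text
clock: 12.6
tool_pos: [0.4451, 0.0542, 0.1307]
eef_rot: [0.987, 0.162, -0.0, 0.0]
contact_force: [0.1, -0.2, -0.4]
opening: 1.0
finger_force: 0.0
```

>>> {"method": "step_arm", "body": {
  "increments": [
    [[0,0,-1.0],[0,0,0]],
    [[0,0,-1.5],[0,0,0]],
    [[0,0,-1.5],[0,0,0]],
    [[0,0,-1.0],[0,0,0]],
    [[0,0,-1.0],[0,0,0]],
    [[0,0,-0.5],[0,0,0]],
    [[0,0,0],[0,0,0]],
    [[0,0,0],[0,0,0]],
    [[0,0,0],[0,0,0]],
    [[0,0,0],[0,0,0]]
  ]
}}

```text
clock: 13.6
tool_pos: [0.4459, 0.0546, 0.0657]
eef_rot: [0.987, 0.163, 0.0, 0.0]
contact_force: [0.1, -0.2, -0.4]
opening: 1.001
finger_force: 0.0
```

>>> {"method": "step_arm", "body": {
  "increments": [
    [[0,0,0],[0,0,0]],
    [[0,0,0],[0,0,0]],
    [[0,0,0],[0,0,0]],
    [[0,0,0],[0,0,0]],
    [[0,0,0],[0,0,0]],
    [[0,0,0],[0,0,0]],
    [[0,0,0],[0,0,0]],
    [[0,0,0],[0,0,0]],
    [[0,0,0],[0,0,0]],
    [[0,0,0],[0,0,0]]
  ],
  "fingers": 0,
  "grip_force": 40
}}

```text
clock: 14.6
tool_pos: [0.4455, 0.0551, 0.0653]
eef_rot: [0.987, 0.163, -0.0, -0.0]
contact_force: [-1.7, 3.0, 1.8]
opening: 0.512
finger_force: 40.0
```

>>> {"method": "step_arm", "body": {
  "increments": [
    [[0,0,0.3],[0,0,0]],
    [[0,0,0.6],[0,0,0]],
    [[0,0,0.6],[0,0,0]],
    [[0,0,0.5],[0,0,0]],
    [[0,0,0],[0,0,0]],
    [[0,0,0],[0,0,0]],
    [[0,0,0],[0,0,0]],
    [[0,0,0],[0,0,0]],
    [[0,0,0],[0,0,0]],
    [[0,0,0],[0,0,0]]
  ]
}}

```text
clock: 15.6
tool_pos: [0.4456, 0.0546, 0.0851]
eef_rot: [0.987, 0.163, -0.0, 0.0]
contact_force: [0.1, -0.3, -3.8]
opening: 0.513
finger_force: 40.0
```

```bash
python3 w.py
```

```text
[-3.83 -4.77 -4.07 -3.68 -4.26 -4.5 ] -4.187646001468858 [0.44566846 0.05456882 0.08523587] 0.5078832914901305 15.9 [9.86678212e-01 1.62684062e-01 1.10831968e-05 4.11184927e-05]
```

M weighs about 4.2 N, so it is the half-full one. I set it back where it stood.

>>> {"method": "step_arm", "body": {
  "increments": [
    [[0,0,-0.5],[0,0,0]],
    [[0,0,-0.5],[0,0,0]],
    [[0,0,-0.4],[0,0,0]],
    [[0,0,-0.2],[0,0,0]],
    [[0,0,-0.2],[0,0,0]],
    [[0,0,-0.1],[0,0,0]],
    [[0,0,-0.1],[0,0,0]],
    [[0,0,0],[0,0,0]],
    [[0,0,0],[0,0,0]],
    [[0,0,0],[0,0,0]]
  ]
}}

```text
clock: 16.9
tool_pos: [0.4457, 0.0546, 0.0653]
eef_rot: [0.987, 0.163, 0.0, 0.0]
contact_force: [0.0, 0.6, -3.8]
opening: 0.515
finger_force: 40.0
```

>>> {"method": "step_arm", "body": {
  "increments": [
    [[0,0,-0.03],[0,0,0]],
    [[0,0,-0.03],[0,0,0]],
    [[0,0,0],[0,0,0]],
    [[0,0,0],[0,0,0]],
    [[0,0,0],[0,0,0]],
    [[0,0,0],[0,0,0]],
    [[0,0,0],[0,0,0]],
    [[0,0,0],[0,0,0]],
    [[0,0,0],[0,0,0]],
    [[0,0,0],[0,0,0]]
  ]
}}

```text
clock: 17.9
tool_pos: [0.4458, 0.0547, 0.0652]
eef_rot: [0.987, 0.163, 0.0, -0.0]
contact_force: [-0.8, 0.5, 5.7]
opening: 0.509
finger_force: 39.9
```

Seated. I release it, rise and go to L (0.5053, 0.2365).

>>> {"method": "step_arm", "body": {
  "increments": [
    [[0,0,0],[0,0,0]],
    [[0,0,0],[0,0,0]],
    [[0,0,0],[0,0,0]],
    [[0,0,0],[0,0,0]],
    [[0,0,0],[0,0,0]],
    [[0,0,0],[0,0,0]],
    [[0,0,0],[0,0,0]],
    [[0,0,1.5],[0,0,0]],
    [[0,0,2.5],[0,0,0]],
    [[0,0,3],[0,0,0]]
  ],
  "fingers": 1
}}

```text
clock: 18.9
tool_pos: [0.4449, 0.0545, 0.1348]
eef_rot: [0.987, 0.163, -0.001, 0.0]
contact_force: [0.9, 0.2, 0.3]
opening: 1.001
finger_force: 0.0
```

>>> {"method": "step_arm", "body": {
  "increments": [
    [[0.3,1,0],[0,0,0]],
    [[0.7,2,0],[0,0,0]],
    [[1,3,0],[0,0,0]],
    [[1,3,0],[0,0,0]],
    [[1,3,0],[0,0,0]],
    [[1,3,0],[0,0,0]],
    [[0.6,2,0],[0,0,0]],
    [[0.35,1.2,0],[0,0,0]],
    [[0,0,0],[0,0,0]],
    [[0,0,0],[0,0,0]]
  ]
}}

```text
clock: 19.9
tool_pos: [0.5046, 0.2353, 0.1342]
eef_rot: [0.987, 0.162, -0.001, 0.001]
contact_force: [0.9, -0.5, 0.3]
opening: 1.0
finger_force: 0.0
```

>>> {"method": "step_arm", "body": {
  "increments": [
    [[0,0,-1.0],[0,0,0]],
    [[0,0,-1.5],[0,0,0]],
    [[0,0,-1.5],[0,0,0]],
    [[0,0,-1.5],[0,0,0]],
    [[0,0,-1.0],[0,0,0]],
    [[0,0,-0.4],[0,0,0]],
    [[0,0,0],[0,0,0]],
    [[0,0,0],[0,0,0]],
    [[0,0,0],[0,0,0]],
    [[0,0,0],[0,0,0]]
  ]
}}

```text
clock: 20.9
tool_pos: [0.5055, 0.2368, 0.0662]
eef_rot: [0.987, 0.163, 0.001, -0.0]
contact_force: [1.3, -0.5, 0.2]
opening: 0.999
finger_force: 0.0
```

>>> {"method": "step_arm", "body": {
  "increments": [
    [[0,0,0],[0,0,0]],
    [[0,0,0],[0,0,0]],
    [[0,0,0],[0,0,0]],
    [[0,0,0],[0,0,0]],
    [[0,0,0],[0,0,0]],
    [[0,0,0],[0,0,0]],
    [[0,0,0],[0,0,0]],
    [[0,0,0],[0,0,0]],
    [[0,0,0],[0,0,0]],
    [[0,0,0],[0,0,0]]
  ],
  "fingers": 0
}}

```text
clock: 21.9
tool_pos: [0.5051, 0.2369, 0.0657]
eef_rot: [0.987, 0.163, 0.0, -0.0]
contact_force: [-0.3, 2.1, 0.8]
opening: 0.51
finger_force: 40.0
```

>>> {"method": "step_arm", "body": {
  "increments": [
    [[0,0,0.3],[0,0,0]],
    [[0,0,0.6],[0,0,0]],
    [[0,0,0.6],[0,0,0]],
    [[0,0,0.5],[0,0,0]],
    [[0,0,0],[0,0,0]],
    [[0,0,0],[0,0,0]],
    [[0,0,0],[0,0,0]],
    [[0,0,0],[0,0,0]],
    [[0,0,0],[0,0,0]],
    [[0,0,0],[0,0,0]]
  ]
}}

```text
clock: 22.9
tool_pos: [0.5051, 0.2365, 0.0855]
eef_rot: [0.987, 0.163, -0.0, 0.0]
contact_force: [-0.3, -0.3, -1.9]
opening: 0.518
finger_force: 40.0
```

```bash
python3 w.py
```

```text
[-1.93 -2.23 -2.46 -2.34 -1.86 -3.21] -2.339349016502942 [0.50517486 0.23656181 0.08564517] 0.5105316057831893 23.2 [9.86678801e-01 1.62680491e-01 1.66171316e-05 4.03855843e-05]
```

L weighs about 2.3 N, so it is the empty one. I take it to the tray.

>>> {"method": "step_arm", "body": {
  "increments": [
    [[0,0,2],[0,0,0]],
    [[0.14,-0.5,2.5],[0,0,0]],
    [[0.42,-1.5,2.5],[0,0,0]],
    [[0.84,-3,2.5],[0,0,0]],
    [[1.13,-4,0],[0,0,0]],
    [[1.13,-4,0],[0,0,0]],
    [[1.13,-4,0],[0,0,0]],
    [[1.13,-4,0],[0,0,0]],
    [[1.13,-4,0],[0,0,0]],
    [[1.13,-4,0],[0,0,0]]
  ]
}}

```text
clock: 24.2
tool_pos: [0.587, -0.0552, 0.1806]
eef_rot: [0.987, 0.163, -0.0, 0.0]
contact_force: [-0.1, 0.2, -2.0]
opening: 0.512
finger_force: 40.0
```

>>> {"method": "step_arm", "body": {
  "increments": [
    [[1.1,-4,0],[0,0,0]],
    [[0.85,-3,0],[0,0,0]],
    [[0.7,-2.5,0],[0,0,0]],
    [[0.35,-1.2,0],[0,0,0]],
    [[0.22,-0.8,0],[0,0,0]],
    [[0,0,-1.5],[0,0,0]],
    [[0,0,-2],[0,0,0]],
    [[0,0,-2],[0,0,0]],
    [[0,0,-1.5],[0,0,0]],
    [[0,0,-0.5],[0,0,0]]
  ]
}}

```text
clock: 25.2
tool_pos: [0.6181, -0.1667, 0.1039]
eef_rot: [0.987, 0.164, -0.001, -0.001]
contact_force: [0.3, 0.4, -0.9]
opening: 0.509
finger_force: 40.0
```

>>> {"method": "step_arm", "body": {
  "increments": [
    [[0,0,-0.5],[0,0,0]],
    [[0,0,-0.5],[0,0,0]],
    [[0,0,-0.5],[0,0,0]],
    [[0,0,-0.5],[0,0,0]],
    [[0,0,-0.4],[0,0,0]],
    [[0,0,-0.4],[0,0,0]],
    [[0,0,-0.3],[0,0,0]],
    [[0,0,-0.15],[0,0,0]],
    [[0,0,-0.1],[0,0,0]],
    [[0,0,0],[0,0,0]]
  ]
}}

```text
clock: 26.2
tool_pos: [0.6192, -0.1685, 0.0721]
eef_rot: [0.987, 0.163, 0.0, 0.0]
contact_force: [-0.4, 0.2, -1.5]
opening: 0.514
finger_force: 40.0
```

>>> {"method": "step_arm", "body": {
  "increments": [
    [[0,0,-0.05],[0,0,0]],
    [[0,0,-0.03],[0,0,0]],
    [[0,0,-0.03],[0,0,0]],
    [[0,0,0],[0,0,0]],
    [[0,0,0],[0,0,0]],
    [[0,0,0],[0,0,0]],
    [[0,0,0],[0,0,0]],
    [[0,0,0],[0,0,0]],
    [[0,0,0],[0,0,0]],
    [[0,0,0],[0,0,0]]
  ]
}}

```text
clock: 27.2
tool_pos: [0.6191, -0.1684, 0.071]
eef_rot: [0.987, 0.163, -0.0, 0.0]
contact_force: [0.3, 0.3, -2.8]
opening: 0.511
finger_force: 40.0
```

>>> {"method": "step_arm", "body": {
  "increments": [
    [[0,0,-0.03],[0,0,0]],
    [[0,0,-0.03],[0,0,0]],
    [[0,0,0],[0,0,0]],
    [[0,0,0],[0,0,0]],
    [[0,0,0],[0,0,0]],
    [[0,0,0],[0,0,0]],
    [[0,0,0],[0,0,0]],
    [[0,0,0],[0,0,0]],
    [[0,0,0],[0,0,0]],
    [[0,0,0],[0,0,0]]
  ]
}}

```text
clock: 28.2
tool_pos: [0.6193, -0.1684, 0.0707]
eef_rot: [0.987, 0.163, 0.0, 0.0]
contact_force: [-1.7, 2.4, 3.8]
opening: 0.514
finger_force: 39.9
```

Seated. I release it, retreat upward and swing clear for a final look.

>>> {"method": "step_arm", "body": {
  "increments": [
    [[0,0,0],[0,0,0]],
    [[0,0,0],[0,0,0]],
    [[0,0,0],[0,0,0]],
    [[0,0,0],[0,0,0]],
    [[0,0,0],[0,0,0]],
    [[0,0,0],[0,0,0]],
    [[0,0,0],[0,0,0]],
    [[0,0,1.5],[0,0,0]],
    [[0,0,3],[0,0,0]],
    [[0,0,4],[0,0,0]]
  ],
  "fingers": 1
}}

```text
clock: 29.2
tool_pos: [0.618, -0.1681, 0.1559]
eef_rot: [0.987, 0.163, -0.001, -0.001]
contact_force: [1.9, -0.7, 0.8]
opening: 1.003
finger_force: 0.0
```

>>> {"method": "step_arm", "body": {
  "increments": [
    [[-0.5,-1,3],[0,0,0]],
    [[-1.5,-2,3],[0,0,0]],
    [[-2,-3,2],[0,0,0]],
    [[-3,-3,0],[0,0,0]],
    [[-3,-3,0],[0,0,0]],
    [[-3,-3,0],[0,0,0]],
    [[-3,-3,0],[0,0,0]],
    [[-3,-3,0],[0,0,0]],
    [[-2,-3,0],[0,0,0]],
    [[-1,-2,0],[0,0,0]]
  ]
}}

```text
clock: 30.2
tool_pos: [0.3959, -0.4314, 0.2368]
eef_rot: [0.987, 0.161, -0.001, 0.001]
contact_force: [0.9, -0.3, -0.0]
opening: 1.0
finger_force: 0.0
```

Run:
```python
from h import *
p,d,W=look("top"); cv2.imwrite("pics/end.png",p[...,::-1])
for n,x,y in(("full/ring",.6357,.1397),("half",.4453,.0548),("empty/tray",.6195,-.168)):
    m=(np.hypot(W[...,0]-x,W[...,1]-y)<.04)&(W[...,2]>.075)&(W[...,2]<.1); q=W[m]
    print(n,m.sum(),q.mean(0).round(4),"dev mm",((q.mean(0)[:2]-[x,y])*1000).round(1))
print(r.get_state()["tool_pos"],r.get_state()["clock"])
```

```text
full/ring 460 [0.6344 0.1384 0.0899] dev mm [-1.3 -1.3]
half 455 [0.4455 0.0542 0.0846] dev mm [ 0.2 -0.6]
empty/tray 466 [ 0.6193 -0.1666  0.0891] dev mm [-0.2  1.4]
[ 0.39421999 -0.43509274  0.23674306] 30.25
```

View pics/end.png

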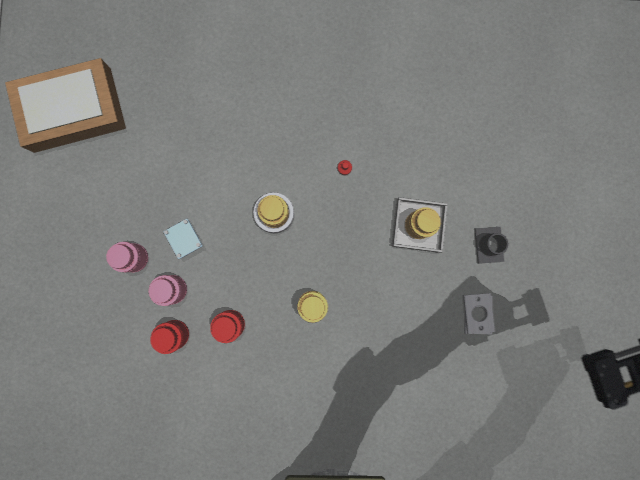

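The final view shows the full canister in the ring (273,211), the half-full one at its start (312,307) and the empty one in the tray (425,222). The bystanders have not moved and the cap heights match the floors. I hand in.

```bash
python3 -c "
from plant import r
print(r.finish_job())"
```

```text
the job is handed in; nothing more can be done
None
```

I handed the job in at about 30 s of the 64 s allowed; the interface gave no verdict. The full canister (about 7.0 N) stands in the round holder and the empty one (about 2.3 N) in the tray, both within 2 mm of centre, and the half-full one (about 4.2 N) is back within 1 mm of where it stood.

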